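Take a cassette off the tubing pump and hold it for rinsing

ROBOT

A 6-joint arm with a two-finger parallel gripper is mounted at the origin on the work surface. World frame = base frame: x ahead of the robot, y to its left, z up, the work surface at z = 0. Lengths are in mm, angles in rad, forces in N, time in s.
With the tool pointing down it reaches from about 300 to 875 mm from the base axis. Payload 4.2 kg.
Tool frame: the origin (TCP) lies midway between the tips of the shut fingers; the grasp point (between the pads) lies 19 mm behind it; y points along the fingers, z is the direction in which the jaws open and shut, and the axes are right-handed (so a half turn about y gives the same grasp; the last joint's range is limited). The gripper opens to 85 mm and grips with 20 to 120 N. Pads are 22 mm wide; open, the fingers measure 114 mm over their backs; the gripper's body (76 mm by 85 mm) begins 54 mm behind the grasp point. The pads swing forward as they close: fully open they stand 13 mm farther back than shut.
Start: joints at [1.276, 0.32, 1.565, -0, 1.257, -0.02], TCP at [156.03, 553.44, 231.338] pointing down, gripper open.
Joint ranges: [-3.11, 3.11], [-0.84, 2.01], [0.21, 2.61], [-1.34, 4.49], [0.05, 2.63], [-2.56, 2.56]. Speed limits (rad/s): [2.57, 2.57, 3.14, 3.14, 3.14, 3.14].

INTERFACE

Orientations are given as a 3x3 rotation matrix whose columns are the frame's x, y, z axes.
In Python, from plant import state, capture, hand_in, trace gives the robot as it stands.
- The arm moves only by the tool play_rows, never from a script. Its argument "plan" is a list of rows, each a list of 2 entries, a list of its own where there are three numbers: the shift along the tool's x, y, z in units of 25 mm (1.0 is 25 mm), then the turn, a rotation vector about the tool's x, y, z in units of 5 degrees (1.0 is 5 degrees). In form: [[[x, y, z], [rx, ry, rz]], ...]. A call has 1 to 12 rows; each row is the pose to reach, as a shift and turn from the pose measured when the call began, along the tool's axes at that moment; what a row does not reach only later rows make up. A row lasts 1/12 s, in which the tool goes at most 41.7 mm and 7.16 degrees, less where a joint would pass 70% of its speed; a pose out of reach is approached as far as the arm can. A call with a gripper value outside its range is refused whole. "fingers" is the opening in per cent of the stroke, from 0 (shut) to 100 (fully open), set as the call begins (left out, the last holds). The fingers move at their own pace and stop on an object; the grip force is fixed at half the most. Time passes only in rows, so rows that repeat a pose let the fingers close. It gives the time, the measured TCP pose, the force and the opening at its end, in the units of the state.
- state(): the state, without advancing time (a new reading comes with each control period).
- capture(name): name is "scene" or "side" or "wrist"; returns a dict with "frame" (400x640x3 uint8, red, green, blue), "range_z" (400x640 float32, mm along the optical axis (not along the pixel's ray), 0 where there is no reading), "intrinsics" (3x3 intrinsics, pixels), "position" and "orientation" of the camera in the world; the wrist camera has in their place "mount" (4x4, takes a point from camera to tool coordinates, whose origin is the TCP and whose axes are the tool frame's). Camera axes: x right, y up, looking along -z (the intrinsics and any distortion apply to the point x, -y, -z); pixel columns grow to the right and rows downward; lengths in mm; the calibration is good to about 2 mm. A picture is of the moment at which its call begins: read the wrist's pose just before it.
- hand_in(): hands the job in, once; it reports no verdict.
Trained networks look in the newest picture that a camera, given by its name, has taken for a name from the list of things; names that differ only in an ending like _2 or _b are one class to them, and where a whole thing is asked for, a point or a joint stands for the part that bears it (a point fixed in the world has none). Each returns a list of dicts, best first, with "conf" (0 to 1); they miss things now and then, are a little off and sometimes report something else, mostly with a low value. They report only what shows in the picture. A call takes as long as a camera call. They do not tell look-alikes from the thing itself.
- trace(camera, target): "pixels" (400x640 bool, what is visible of it) and "rect" ([left, top, right, bottom] in pixels, round what is visible of it).
The state is a dict: "t": time; "joints": joint angles; "dq": joint speeds; "tau": joint torques, N m; "tcp_pos": TCP position; "tool_rot": TCP orientation; "force": force on the tool from outside, world axes, zero at the start; "ft_torque": the same for the moment, N m; "opening": opening from 0.0 (shut) to 1.0 (fully open).
Only numpy, scipy, OpenCV 4.12 (cv2) and the standard library are available. Lean on these libraries where they do the work, as an engineer would, in place of code of your own. Each camera call takes 0.05 s, during which the arm holds its last target. There are 200 camera calls.

TASK

Switch the tubing pump off at its toggle switch, then pinch the two orange catches together and lift that cassette off the pump. Hold it level and still about a hand's breadth above the steel drip tray, all of it over the tray, so that I can rinse it: finish while you are holding it there with both catches pinched. Leave the other two cassettes clipped on the pump and everything else where it stands.

Things in the scene. Friction and masses are not known exactly. Their poses are not given: they have to be found in the camera images.
- pump: White tubing pump, fixed, turned by up to 0.3 rad, on either side of the table. Origin at table height; the housing reaches 105 mm to -x (its front, with display, dial and toggle), 85 to +x, 95 to each side; panel deck 72 mm high; black dial at y = +60, 14 tall. The roller head over x = +30 carries three tube cassettes in a row along y; which colour is where differs from run to run.
- slot_b (a point): Middle of the roller head's floor, 80 mm above the table, where the feet of the middle cassette stand; the other two are 44 mm to either side along the pump's y. Aluminium rails along y run before and behind the row, from 34 to 46 mm off its middle plane, tops 20 mm above this point; end plates at y = +-79 reach 38 mm above it.
- toggle (a joint): Bat toggle on the panel, pivot at pump x = -65, y = -58, z = 74 mm: a steel bat 30 mm long with an 11 mm ball, turning about the pump's y. 0 (to 0.12) = on: leans 26 degrees to the pump's front (-x); 0.9 rad = off, end stop: leans 26 degrees to the cassettes (+x). Friction only, about 1 N at the ball; stays where it is left.
- toggle_tip (a point): Centre of the ball at the end of the toggle; turns with it.
- orange_cassette: Tube cassette with orange top plate and two orange catches: grey block 45 (x) x 26 (y), 54 tall plus a black screw head to 60 mm, bridging the rollers; about 115 g, varies. Origin at the centre of the underside of its feet, z up, x from front to rear catch (as the pump's x). Lifts straight up once both catches are pinched.
- orange_front (a joint): Catch on the cassette's -x end: upright tongue 18 wide, outer face 33 mm from the middle, from 3 to 56 mm above the origin (free to a finger above the rail, from 20 mm up). Slides straight inwards on a spring: 0 = out, 0.006 m = fully in (stop), 2 N rising to 8 N. A barb near its foot hooks 3.8 mm under the rail; it is clear when fully in. Cassette play in its seat: about 1.2 mm.
- orange_rear (a joint): Catch on the cassette's +x end, mirror image of the front one. Outer faces of the two: 66 mm apart when out, 54 mm when fully pinched.
- orange_front_pad (a point): Middle of the ribbed finger face of the orange front catch, on its outer face, 44 mm above the cassette's origin; moves with it.
- orange_rear_pad (a point): The same on the orange rear catch.
- blue_cassette: Tube cassette with blue top plate and catches, like the orange one in shape and size, clipped on the pump; it stays seated.
- green_cassette: Tube cassette with green top plate and catches, like the orange one in shape and size, clipped on the pump; it stays seated.
- tray: Shallow open steel drip tray, fixed on the table beside the pump, 180 (x) x 240 (y), rim 22 mm high, wall 3 mm; origin under its centre; may be turned by up to 0.3 rad.
- amber_bottle: Small closed amber glass bottle, black cap, 40 across, 95 tall, origin under its centre; a bystander.
- screwdriver: Screwdriver lying on the table between pump and tray, origin under its middle, handle to its -x; a bystander.
- carton_a: White cardboard carton with a green band, 75 x 105 x 45 tall, origin under its centre; a bystander.
- carton_b: White cardboard carton with a green band, 75 x 105 x 45 tall, origin under its centre; a bystander.
- steel_cup: Open steel cup, 84 across the rim, 85 tall, origin under its centre; a bystander.
- flask: Round glass flask standing in its cork ring, 90 across, 147 tall, origin under its centre; a bystander.
Mind the look-alikes: they are no part of the job. What is shaped like the orange_cassette but yellow is not meant.

How it is judged (in metres and radians):
On the way, in this order (a step that is already met when the one before it is completed fails the run):
1. the pump is switched off (toggle past 0.75 rad) while the orange cassette is still seated (value of joint toggle above 0.75 rad and distance of orange_cassette from where it was at the start of the episode below 0.01 m), for 0.2 s.
2. the orange cassette, both catches pinched by the fingers, is lifted free of the pump (by more than 20 mm) (value of joint each of orange_front, orange_rear above 0.004 m and contact force between the fingers and orange_cassette above 4 N and z of orange_cassette in the frame of pump above 0.1 m and contact force between orange_cassette and pump below 0.2 N), for 0.2 s.
At the end, for the whole second after the job is handed in: Toggle past 0.75 rad; orange cassette held, each catch over 4 mm in, within 65 mm (tray x) and 95 mm (tray y) of the tray's middle, 50 to 160 mm above it, within 15 degrees of level, still, free of tray and pump; other cassettes moved under 8 mm, bystanders under 30 mm (value of joint toggle above 0.75 rad and value of joint each of orange_front, orange_rear above 0.004 m and contact force between the fingers and orange_cassette above 4 N and x of orange_cassette in the frame of tray between -0.065 and 0.065 m and y of orange_cassette in the frame of tray between -0.095 and 0.095 m and z of orange_cassette in the frame of tray between 0.05 and 0.16 m and angle between orange_cassette's own z axis and vertical below 0.26 rad and linear speed of orange_cassette below 0.02 m/s and angular speed of orange_cassette below 0.2 rad/s and contact force between orange_cassette and tray below 0.1 N and contact force between orange_cassette and pump below 0.1 N and distance of each of blue_cassette, green_cassette from where it was at the start of the episode below 0.008 m and distance of each of amber_bottle, screwdriver, carton_a, carton_b, steel_cup, flask from where it was at the start of the episode below 0.03 m); the arm keeps its last pose, push and grip.
It fails at once if another cassette is moved by more than 8 mm (distance of any of blue_cassette, green_cassette from where it was at the start of the episode above 0.008 m).
It fails at once if a bystander is moved by more than 30 mm (distance of any of amber_bottle, screwdriver, carton_a, carton_b, steel_cup, flask from where it was at the start of the episode above 0.03 m).
It also fails if it takes over 51 s, if anything falls off the work surface, if the arm or the gripper's body presses on something with over 40 N, if the wrist force passes 120 N, or if a joint passes its speed limit or range.

## Working session

There is one attempt and no reset: what is moved stays moved. The work goes in short steps, Python scripts to look and compute and a tool call to move; the robot and the scene stay as the last step left them, time stands still between calls to the robot, and variables do not carry over. Pictures are saved under pics/ and viewed, about 8 in all and at most 12, crops included, and the job is handed in when it is done.

Besides the shell and the picture viewer there is one more tool, called after "Emit:" by a JSON object that holds its "method" and its "body", one argument or row to a line. play_rows: Moves the arm, as the interface text tells. Its arguments: {"type":"object","properties":{"plan":{"type":"array"},"fingers":{"type":"number"}},"required":["plan"]}

```bash
ls; mkdir -p pics; cat > h.py <<'E'
import numpy as np, cv2
from plant import state, capture, hand_in, trace
def cam(name):
    s=state(); c=capture(name)
    if name=="wrist":
        M=np.array(c["mount"]); R=np.array(s["tool_rot"])
        c["R"]=R@M[:3,:3]; c["p"]=R@M[:3,3]+np.array(s["tcp_pos"])
    else:
        c["R"]=np.array(c["orientation"]); c["p"]=np.array(c["position"])
    return c
def cloud(c):
    K=np.array(c["intrinsics"]); z=np.array(c["range_z"],float)
    v,u=np.mgrid[:z.shape[0],:z.shape[1]]
    P=np.stack([(u-K[0,2])/K[0,0]*z,-(v-K[1,2])/K[1,1]*z,-z],-1)
    W=P@c["R"].T+c["p"]; W[z<=0]=np.nan
    return W
def save(n,im): cv2.imwrite("pics/"+n,im[:,:,::-1])
E
python3 - <<'E'
from h import *
s=state(); print({k:np.round(v,3).tolist() for k,v in s.items()})
for n in ("scene","side","wrist"):
    c=cam(n); save(n+"0.png",c["frame"]); np.savez(n+"0.npz",W=cloud(c),f=c["frame"],R=c["R"],p=c["p"],K=c["intrinsics"])
    print(n,np.round(c["p"]),np.round(c["R"],2).tolist(),np.round(c["intrinsics"],1).tolist(),[k for k in c])
E
```

```text
pics
{'t': 0.0, 'joints': [1.276, 0.32, 1.566, 0.0, 1.257, -0.02], 'dq': [0.0, 0.002, 0.001, -0.0, -0.001, -0.001], 'tau': [0.001, -41.553, -23.417, 0.0, 0.008, 0.0], 'tcp_pos': [155.898, 552.985, 230.496], 'tool_rot': [[0.962, -0.001, 0.271], [-0.271, -0.002, 0.962], [-0.0, -1.0, -0.002]], 'force': [-0.636, 0.145, 0.817], 'ft_torque': [-0.05, -0.005, 0.035], 'opening': 0.998}
scene [1361.  656. 1079.] [[-0.64, -0.52, 0.56], [0.77, -0.45, 0.46], [0.01, 0.72, 0.69]] [[425.4, 0.0, 322.3], [0.0, 425.4, 201.4], [0.0, 0.0, 1.0]] ['frame', 'range_z', 'intrinsics', 'position', 'orientation', 'R', 'p']
side [  99. -693. 1096.] [[0.84, 0.42, -0.35], [-0.54, 0.65, -0.54], [-0.0, 0.64, 0.77]] [[477.2, 0.0, 319.9], [0.0, 477.2, 203.6], [0.0, 0.0, 1.0]] ['frame', 'range_z', 'intrinsics', 'position', 'orientation', 'R', 'p']
wrist [ 76. 576. 373.] [[0.27, -0.91, -0.31], [0.96, 0.26, 0.09], [-0.0, -0.32, 0.95]] [[330.8, 0.0, 320.5], [0.0, 330.8, 202.3], [0.0, 0.0, 1.0]] ['frame', 'range_z', 'intrinsics', 'mount', 'R', 'p']
```

View pics/scene0.png

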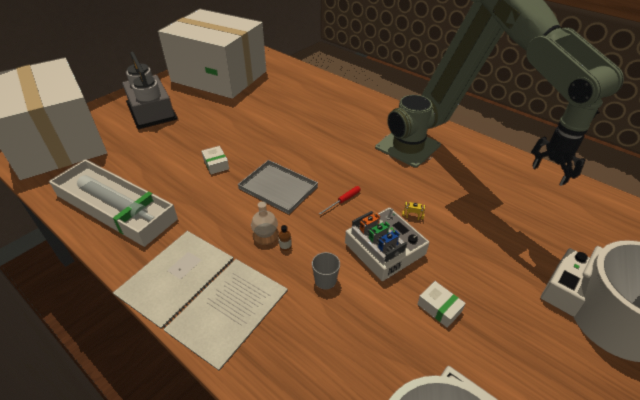

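View pics/side0.png

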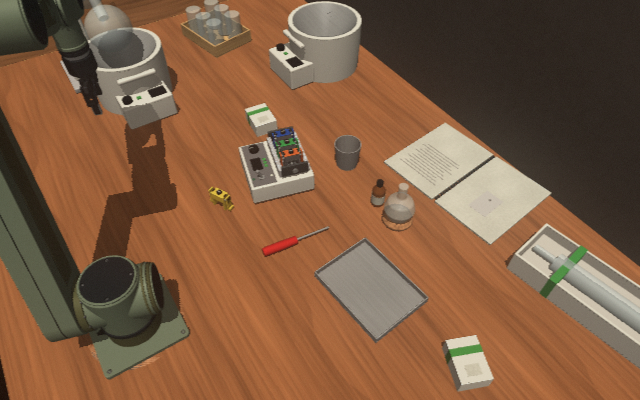

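Pump at scene (387,240) / side (275,165). Candidates: the orange cassette on the pump at scene (370,218) / side (288,155), and the yellow look-alike lying on the table at scene (414,210) / side (220,197). I'm choosing the orange one, which sits at the tray end of the row. Now measuring.

```bash
cat > meas.py <<'E'
from h import *
things="pump toggle_tip orange_cassette orange_front_pad orange_rear_pad blue_cassette green_cassette tray amber_bottle screwdriver carton_a steel_cup flask".split()
for n in ("scene","side"):
    c=cam(n); W=cloud(c)
    for t in things:
        for r in trace(n,t)[:3]:
            m=r["pixels"]; P=W[m]; P=P[~np.isnan(P[:,0])]
            if len(P): print(n,t,round(r["conf"],2),np.round(r["rect"]).tolist(),m.sum(),np.round(np.median(P,0)),np.round(np.percentile(P,2,axis=0)),np.round(np.percentile(P,98,axis=0)))
            if t in("pump","tray","orange_cassette") and r is not None: np.save(f"{n}_{t}_{round(r['conf'],2)}.npy",P)
E
python3 meas.py; ls *.npy
```

```text
scene pump 0.7 [344.0, 207.0, 427.0, 282.0] 2974 [589. 279.  73.] [447. 145.  17.] [648. 353. 119.]
scene orange_cassette 0.74 [357.0, 214.0, 380.0, 236.0] 244 [575. 195. 130.] [535. 176.  94.] [599. 208. 143.]
scene orange_cassette 0.64 [399.0, 202.0, 422.0, 218.0] 212 [348. 236.  45.] [302. 198.  -1.] [365. 264.  61.]
scene orange_rear_pad 0.4 [362.0, 223.0, 366.0, 232.0] 45 [597. 184. 120.] [570. 158.  85.] [600. 192. 139.]
scene blue_cassette 0.52 [378.0, 235.0, 400.0, 253.0] 241 [596. 281. 131.] [558. 263.  93.] [620. 294. 142.]
scene green_cassette 0.66 [367.0, 225.0, 390.0, 244.0] 269 [585. 238. 130.] [546. 219.  88.] [610. 251. 143.]
scene tray 0.85 [236.0, 162.0, 318.0, 210.0] 2384 [ 544. -235.    6.] [ 450. -357.   -0.] [ 640. -111.   24.]
scene tray 0.59 [338.0, 187.0, 364.0, 204.0] 159 [411.   5.  23.] [363. -17.   4.] [462.  16.  31.]
scene screwdriver 0.67 [202.0, 150.0, 229.0, 178.0] 509 [ 617. -497.   45.] [ 569. -574.    5.] [ 658. -460.   52.]
scene screwdriver 0.58 [319.0, 187.0, 363.0, 212.0] 224 [412.   4.  20.] [350. -26.  -1.] [472.  17.  30.]
scene screwdriver
[... 1551 characters left out ...]
78 [416.  -7.  20.] [363. -16.   2.] [527.  11.  27.]
side carton_a 0.83 [443.0, 331.0, 493.0, 391.0] 2029 [ 600. -526.   43.] [ 556. -579.   -1.] [ 652. -466.   47.]
side carton_a 0.7 [248.0, 104.0, 277.0, 137.0] 721 [607. 469.  41.] [573. 431.   0.] [653. 538.  48.]
side steel_cup 0.65 [335.0, 133.0, 360.0, 171.0] 782 [754. 170.  53.] [715. 133.   3.] [794. 212.  85.]
side flask 0.7 [310.0, 240.0, 432.0, 340.0] 6245 [ 545. -240.    2.] [ 452. -354.   -3.] [ 639. -114.   21.]
scene_orange_cassette_0.64.npy
scene_orange_cassette_0.74.npy
scene_pump_0.7.npy
scene_tray_0.59.npy
scene_tray_0.85.npy
side_orange_cassette_0.52.npy
side_orange_cassette_0.56.npy
side_pump_0.76.npy
side_tray_0.67.npy
```

Emit:
{"method": "play_rows", "body": {
  "plan": [
    [[16.6,-1.6,-8.3],[0,0,0]],
    [[16.6,-1.6,-8.3],[0,0,0]],
    [[16.6,-1.6,-8.3],[0,0,0]],
    [[16.6,-1.6,-8.3],[0,0,0]],
    [[16.6,-1.6,-8.3],[0,0,0]],
    [[16.6,-1.6,-8.3],[0,0,0]],
    [[16.6,-1.6,-8.3],[0,0,0]],
    [[16.6,-1.6,-8.3],[0,0,0]],
    [[16.6,-1.6,-8.3],[0,0,0]],
    [[16.6,-1.6,-8.3],[0,0,0]],
    [[16.6,-1.6,-8.3],[0,0,0]],
    [[16.6,-1.6,-8.3],[0,0,0]]
  ],
  "fingers": 0
}}

```text
t: 2.55
tcp_pos: [503.5, 237.1, 271.8]
tool_rot: [[0.961, 0.004, 0.276], [-0.276, -0.002, 0.961], [0.004, -1.0, -0.0]]
force: [0.0, -0.3, 0.7]
opening: -0.001
```

```bash
cat > w.py <<'E'
from h import *
import sys
s=state(); print({k:np.round(s[k],3).tolist() for k in("t","joints","tcp_pos","tool_rot","force","opening")})
c=cam("wrist"); save(sys.argv[1]+".png",c["frame"]); W=cloud(c)
np.savez(sys.argv[1]+".npz",W=W,f=c["frame"],R=c["R"],p=c["p"],K=c["intrinsics"])
for t in "pump toggle toggle_tip orange_cassette orange_front_pad orange_rear_pad green_cassette blue_cassette".split():
    for r in trace("wrist",t)[:2]:
        m=r["pixels"]; P=W[m]; P=P[~np.isnan(P[:,0])]
        if len(P): print(t,round(r["conf"],2),np.round(r["rect"]).tolist(),m.sum(),np.round(np.median(P,0)),np.round(np.percentile(P,2,axis=0)),np.round(np.percentile(P,98,axis=0)))
E
python3 w.py w1
```

```text
{'t': 2.55, 'joints': [0.421, 0.266, 1.538, -0.003, 1.334, -0.869], 'tcp_pos': [503.509, 237.063, 271.781], 'tool_rot': [[0.961, 0.004, 0.276], [-0.276, -0.002, 0.961], [0.004, -1.0, -0.0]], 'force': [0.046, -0.341, 0.71], 'opening': -0.001}
pump 0.68 [242.0, 104.0, 428.0, 288.0] 24312 [510. 255.  73.] [436. 157.  64.] [621. 345. 118.]
pump 0.43 [492.0, 155.0, 603.0, 229.0] 7559 [607. 483.  44.] [574. 434.   2.] [652. 541.  46.]
toggle 0.6 [267.0, 140.0, 284.0, 154.0] 149 [461. 206. 105.] [456. 198.  75.] [473. 211. 108.]
toggle_tip 0.5 [269.0, 139.0, 283.0, 155.0] 137 [461. 207. 105.] [456. 202.  76.] [473. 211. 108.]
orange_cassette 0.65 [240.0, 1.0, 308.0, 53.0] 1839 [349. 229.  54.] [333. 201.   0.] [366. 265.  61.]
orange_front_pad 0.8 [281.0, 217.0, 308.0, 239.0] 379 [535. 202. 121.] [532. 193.  96.] [545. 210. 137.]
orange_rear_pad 0.39 [300.0, 1.0, 310.0, 10.0] 68 [337. 265.  12.] [333. 261.   4.] [339. 271.  40.]
green_cassette 0.84 [326.0, 212.0, 354.0, 278.0] 1222 [557. 241. 134.] [544. 228.  91.] [586. 253. 140.]
blue_cassette 0.7 [364.0, 213.0, 399.0, 293.0] 2126 [580. 278. 134.] [555. 262.  92.] [618. 294. 140.]
```

View pics/w1.png

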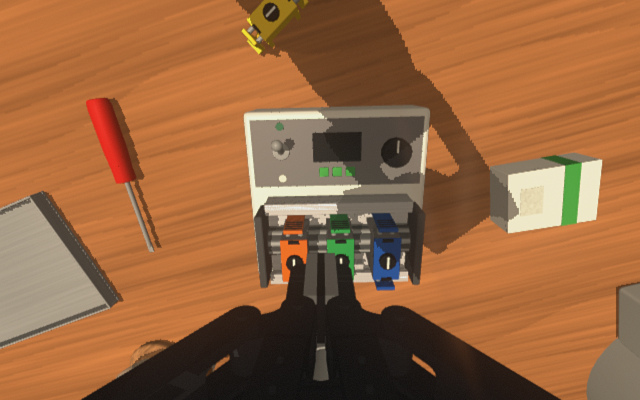

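```bash
python3 - <<'E'
from h import *
Ps=[]; 
for n in("scene0","side0","w1"):
    d=np.load(n+".npz"); W=d["W"]; f=d["f"].astype(int)
    ok=(np.abs(W[...,0]-556)<140)&(np.abs(W[...,1]-245)<130)
    m=ok&(W[...,2]>58)&(W[...,2]<76); P=W[m][:,:2]; Ps.append(P)
    r=cv2.minAreaRect(P.astype(np.float32)); print(n,len(P),np.round(r[0],1),np.round(r[1],1),round(r[2],1))
    hsv=cv2.cvtColor(d["f"],cv2.COLOR_RGB2HSV)
    for c,(a,b) in dict(orange=(5,16),green=(45,80),blue=(105,125)).items():
        q=ok&(hsv[...,0]>=a)&(hsv[...,0]<=b)&(hsv[...,1]>130)&(W[...,2]>129)
        if q.sum()>10:
            Q=W[q]; r=cv2.minAreaRect(Q[:,:2].astype(np.float32)); print("  ",c,q.sum(),np.round(r[0],1),np.round(r[1],1),round(r[2],1),np.round(np.median(Q,0),1))
P=np.concatenate(Ps); r=cv2.minAreaRect(P.astype(np.float32)); print("all",r)
# edges in wrist: front edge & sides with yaw scan
P=Ps[2]
for yaw in np.arange(-.30,-.15,.01):
    u=np.array([np.cos(yaw),np.sin(yaw)]);v=np.array([-u[1],u[0]]); x=P@u;y=P@v
    e=lambda a,w:(np.std(a))
    xb=[x[(y>k)&(y<k+10)].min() for k in np.arange(np.percentile(y,12),np.percentile(y,85),10)]
    print(round(yaw,2),"front spread",round(np.std(xb),2),"front",round(np.median(xb),1),"ymin/max",np.round(np.percentile(y,[.3,99.7]),1), "ctr",np.round(u*(np.median(xb)+105)+v*np.mean(np.percentile(y,[.3,99.7])),1))
E
```

```text
scene0 1180 [538.2 245. ] [191.1 194.1] 75.3
   orange 115 [564.2 192.1] [27.2 69.5] 72.3 [569.3 193.1 135.8]
   green 87 [576.9 234.5] [26.8 66.1] 71.0 [582.2 236.2 135.8]
   blue 93 [588.2 275.5] [25.6 67.2] 78.6 [593.2 278.6 135.2]
side0 1610 [537.5 242.8] [194.8 190.2] 75.5
   orange 94 [565.6 191.2] [29.2 66. ] 77.8 [560.3 189.6 132.7]
   blue 45 [589.3 277. ] [24.8 63.9] 82.3 [583.8 274.3 132.4]
w1 15077 [535.5 246.7] [190.5 183.5] 75.3
   orange 2754 [513.2 211.2] [ 91.7 147.4] 34.9 [503.3 227.3 329.7]
   green 489 [547.5 243.1] [24.5 95.9] 75.9 [564.  242.8 134.5]
   blue 808 [587.5 278. ] [24.6 64.6] 75.2 [585.5 276.1 134.5]
all ((537.585205078125, 243.54067993164062), (195.04542541503906, 193.87120056152344), 74.95231628417969)
-0.3 front spread 1.79 front 347.1 ymin/max [297.8 486.1] ctr [547.7 240.9]
-0.29 front spread 1.39 front 351.0 ymin/max [294.  481.9] ctr [547.9 241.3]
-0.28 front spread 0.98 front 354.9 ymin/max [290.1 477.7] ctr [548.  241.9]
-0.27 front spread 0.57 front 358.7 ymin/max [286.1 473.4] ctr [548.2 242.3]
-0.26 front spread 0.17 front 362.5 ymin/max [281.7 469.2] ctr [548.3 242.6]
-0.25 front spread 0.24 front 366.2 ymin/max [277.1 465.1] ctr [548.3 243. ]
-0.24 front spread 0.64 front 369.8 ymin/max [272.5 461.1] ctr [548.4 243.4]
-0.23 front spread 1.04 front 373.5 ymin/max [267.7 456.9] ctr [548.5 243.7]
-0.22 front spread 1.43 front 377.0 ymin/max [263.  452.8] ctr [548.5 244.1]
-0.21 front spread 1.87 front 380.4 ymin/max [258.3 448.7] ctr [548.5 244.6]
-0.2 front spread 2.29 front 383.9 ymin/max [253.6 444.6] ctr [548.5 245. ]
-0.19 front spread 2.68 front 387.3 ymin/max [248.7 440.4] ctr [548.5 245.4]
-0.18 front spread 3.09 front 390.5 ymin/max [243.9 436.1] ctr [548.4 245.8]
-0.17 front spread 3.46 front 393.8 ymin/max [239.  431.9] ctr [548.4 246.2]
-0.16 front spread 3.86 front 397.1 ymin/max [234.  427.7] ctr [548.4 246.7]
```

Orange cassette confirmed in the wrist view at (293,255), and the toggle is at (277,148), leaning to the front. Pump pose is about (548,243) with yaw -0.257. I'm moving down in front of the toggle.

Emit:
{"method": "play_rows", "body": {
  "plan": [
    [[-2.63,0,-1.7],[0,0,0]],
    [[-2.63,0,-1.7],[0,0,0]],
    [[-2.63,0,-1.7],[0,0,0]],
    [[-2.63,3,-1.7],[0,0,0]],
    [[-2.63,4.5,-1.7],[0,0,0]],
    [[-2.63,5.5,-1.7],[0,0,0]],
    [[-2.63,6.5,-1.7],[0,0,0]],
    [[-2.63,7.34,-1.7],[0,0,0]],
    [[-2.63,7.34,-1.7],[0,0,0]],
    [[-2.63,7.34,-1.7],[0,0,0]]
  ]
}}

```text
t: 3.83
tcp_pos: [423.0, 219.3, 87.7]
tool_rot: [[0.963, -0.002, 0.268], [-0.268, -0.0, 0.963], [-0.001, -1.0, -0.001]]
force: [0.3, 0.0, 0.2]
opening: -0.001
```

Emit:
{"method": "play_rows", "body": {
  "plan": [
    [[0.5,0,-0.1],[0,0,0]],
    [[0.8,0,-0.1],[0,0,0]],
    [[1.0,0,-0.1],[0,0,0]],
    [[1.2,0,-0.1],[0,0,0]],
    [[1.4,0,-0.1],[0,0,0]],
    [[1.5,0,-0.1],[0,0,0]],
    [[1.6,0,-0.1],[0,0,0]],
    [[1.7,0,-0.1],[0,0,0]],
    [[1.8,0,-0.1],[0,0,0]],
    [[1.8,0,-0.1],[0,0,0]],
    [[1.8,0,-0.1],[0,0,0]]
  ]
}}

```text
t: 4.75
tcp_pos: [465.1, 205.0, 87.4]
tool_rot: [[0.963, -0.003, 0.269], [-0.269, -0.0, 0.963], [-0.003, -1.0, -0.001]]
force: [-4.0, 2.0, 1.4]
opening: -0.003
```

```bash
python3 w.py w2 | grep -v cassette; python3 - <<'E'
from h import *
c=cam("scene");W=cloud(c)
for n in ("scene","side"):
    c=cam(n);W=cloud(c)
    for r in trace(n,"toggle_tip")[:2]:
        P=W[r["pixels"]]; print(n,r["conf"],r["rect"],np.nanmedian(P,0))
E
```

```text
{'t': 4.75, 'joints': [0.392, 0.358, 1.916, 0.001, 0.87, -0.908], 'tcp_pos': [465.075, 204.991, 87.411], 'tool_rot': [[0.963, -0.003, 0.269], [-0.269, -0.0, 0.963], [-0.003, -1.0, -0.001]], 'force': [-3.957, 2.008, 1.369], 'opening': -0.003}
pump 0.93 [251.0, 163.0, 619.0, 399.0] 55299 [477. 279.  73.] [429. 175.  24.] [557. 349.  99.]
orange_front_pad 0.75 [247.0, 27.0, 286.0, 77.0] 680 [360. 206.  53.] [350. 197.   1.] [368. 211.  57.]
```

Emit:
{"method": "play_rows", "body": {
  "plan": [
    [[0.15,0,0],[0,0,0]],
    [[0.15,0,0],[0,0,0]],
    [[0.15,0,0],[0,0,0]]
  ]
}}

```text
t: 5.7
tcp_pos: [465.6, 204.7, 87.2]
tool_rot: [[0.963, -0.009, 0.27], [-0.27, 0.001, 0.963], [-0.009, -1.0, -0.002]]
force: [-10.4, 6.9, 5.7]
opening: -0.002
```

Emit:
{"method": "play_rows", "body": {
  "plan": [
    [[-0.6,0,0],[0,0,0]],
    [[-1.2,0,0],[0,0,0]],
    [[-1.2,-1.5,0],[0,0,0]],
    [[-1.2,-3,0],[0,0,0]],
    [[-1.2,-4.5,0],[0,0,0]],
    [[0,-6,0],[0,0,0]],
    [[1.3,-7.3,0.6],[0,0,0]],
    [[1.3,-7.3,0.6],[0,0,0]],
    [[1.3,-7.3,0.6],[0,0,0]],
    [[1.3,-7.3,0.6],[0,0,0]]
  ],
  "fingers": 100
}}

```text
t: 6.53
tcp_pos: [502.5, 209.9, 268.9]
tool_rot: [[0.963, -0.009, 0.27], [-0.27, -0.0, 0.963], [-0.009, -1.0, -0.003]]
force: [-0.6, 0.1, -1.3]
opening: 1.002
```

```bash
python3 w.py w3; python3 -c "
import cv2
i=cv2.imread('pics/w3.png')[90:330,200:460]; cv2.imwrite('pics/w3c.png',cv2.resize(i,None,fx=2.4,fy=2.4,interpolation=cv2.INTER_CUBIC))"
```

```text
{'t': 6.533, 'joints': [0.373, 0.254, 1.562, 0.003, 1.334, -0.925], 'tcp_pos': [502.522, 209.879, 268.886], 'tool_rot': [[0.963, -0.009, 0.27], [-0.27, -0.0, 0.963], [-0.009, -1.0, -0.003]], 'force': [-0.611, 0.132, -1.287], 'opening': 1.002}
pump 0.74 [270.0, 101.0, 460.0, 286.0] 25641 [512. 251.  73.] [437. 154.  62.] [618. 346. 118.]
toggle 0.63 [299.0, 148.0, 309.0, 170.0] 184 [478. 202.  96.] [469. 197.  77.] [486. 206. 107.]
toggle_tip 0.68 [300.0, 148.0, 311.0, 174.0] 190 [479. 202. 101.] [470. 196.  78.] [487. 206. 107.]
orange_cassette 0.74 [302.0, 213.0, 338.0, 288.0] 1986 [558. 195. 134.] [533. 178.  95.] [597. 210. 141.]
orange_cassette 0.71 [270.0, 2.0, 334.0, 50.0] 1611 [351. 226.  54.] [337. 201.   5.] [366. 259.  61.]
orange_front_pad 0.8 [312.0, 215.0, 331.0, 232.0] 324 [535. 202. 122.] [532. 194.  96.] [538. 210. 137.]
orange_front_pad 0.8 [268.0, 25.0, 285.0, 50.0] 174 [361. 205.  39.] [352. 198.  10.] [367. 211.  57.]
orange_rear_pad 0.52 [312.0, 281.0, 336.0, 290.0] 188 [595. 186. 133.] [587. 177.  90.] [619. 194. 137.]
green_cassette 0.94 [346.0, 212.0, 384.0, 291.0] 2127 [570. 236. 134.] [544. 219.  93.] [608. 251. 140.]
blue_cassette 0.73 [389.0, 212.0, 430.0, 291.0] 2184 [577. 276. 134.] [555. 261.  87.] [617. 294. 141.]
```

View pics/w3c.png

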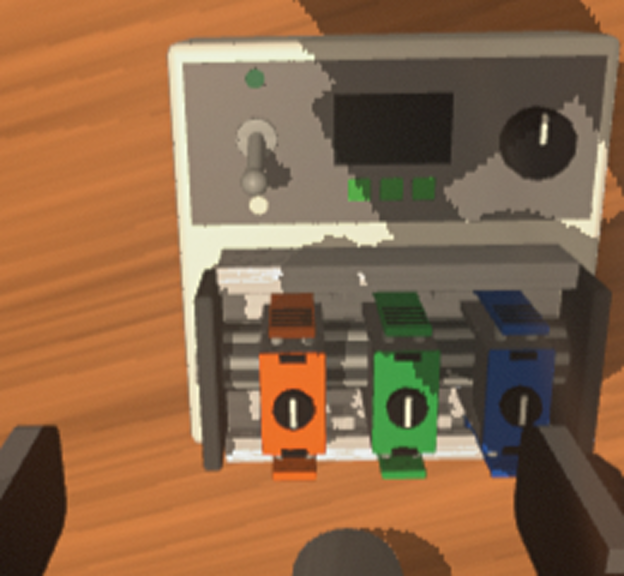

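The toggle bat in the crop (255,180) now leans to the cassettes. The orange cassette (293,405) shows both catches, at (292,312) and (293,468). Next I refine the cassette pose.

```bash
python3 - <<'E'
from h import *
d=np.load("w3.npz"); W=d["W"]; hsv=cv2.cvtColor(d["f"],cv2.COLOR_RGB2HSV)
for c,(a,b),c0 in (("orange",(4,17),(565.5,192)),("green",(45,80),(577,235)),("blue",(105,125),(588,277))):
    ok=(np.abs(W[...,0]-c0[0])<48)&(np.abs(W[...,1]-c0[1])<24)&(W[...,2]>90)&(W[...,2]<145)&(hsv[...,0]>=a)&(hsv[...,0]<=b)&(hsv[...,1]>110)
    Q=W[ok]; T=Q[Q[:,2]>130][:,:2].astype(np.float32)
    r=cv2.minAreaRect(T); print(c,len(T),np.round(r[0],1),np.round(r[1],1),round(r[2],1))
    u=np.array([.967,-.2541]);v=np.array([.2541,.967]); x=(T-c0)@u;y=(T-c0)@v
    print("   x",np.round(np.percentile(x,[.5,2,98,99.5]),1),"y",np.round(np.percentile(y,[1,99]),1))
    F=Q[(Q[:,2]<128)&(((Q[:,:2]-c0)@u)<0)]; xf=(F[:,:2]-c0)@u
    print("   front face x",len(F),np.round(np.percentile(xf,[10,50,90]),1))
E
```

```text
orange 1223 [566.1 192.9] [25.5 67.2] 75.0
   x [-33.  -32.6  31.7  33.1] y [-11.3  13.7]
   front face x 220 [-33.  -32.5 -32.1]
green 1032 [576.5 235.8] [25.5 65.2] 76.2
   x [-32.9 -32.5  30.6  31.4] y [-11.9  12.7]
   front face x 97 [-33.  -32.7 -32.3]
blue 637 [587.1 278. ] [24.8 64.6] 76.3
   x [-32.7 -32.4  29.9  30.9] y [-11.3  12.3]
   front face x 70 [-32.9 -32.6 -32. ]
```

Emit:
{"method": "play_rows", "body": {
  "plan": [
    [[0.5,0.1,0],[0,1.4,0]],
    [[1,0.3,0],[0,2.8,0]],
    [[1.5,0.5,0],[0,4.2,0]],
    [[2,0.7,0],[0,5.6,0]],
    [[2.63,0.74,0],[0,7,0]],
    [[2.63,0.74,0],[0,8.4,0]],
    [[2.63,0.74,0],[0,9.8,0]],
    [[2.63,0.74,0],[0,11.2,0]],
    [[2.63,0.74,0],[0,12.6,0]],
    [[2.63,0.74,0],[0,14,0]],
    [[2.63,0.74,0],[0,15.4,0]],
    [[2.63,0.74,0],[0,16.8,0]]
  ]
}}

```text
t: 7.98
tcp_pos: [565.3, 192.5, 249.7]
tool_rot: [[-0.173, -0.01, 0.985], [-0.985, 0.0, -0.173], [0.002, -1.0, -0.01]]
force: [0.4, -0.2, 0.5]
opening: 1.004
```

Emit:
{"method": "play_rows", "body": {
  "plan": [
    [[0,0,0],[0,1,0]],
    [[0,0,0],[0,1,0]],
    [[0,0,0],[0,1,0]]
  ]
}}

```text
t: 8.23
tcp_pos: [565.2, 192.5, 249.6]
tool_rot: [[-0.256, -0.01, 0.967], [-0.967, 0.0, -0.256], [0.002, -1.0, -0.01]]
force: [-0.1, -0.1, -0.3]
opening: 0.997
```

```bash
cat > go.py <<'E'
from h import *
import sys
from scipy.spatial.transform import Rotation as Ro
# go.py x y z yaw : units to move so that TCP is there, tool z along yaw, pointing down
a=[float(t) for t in sys.argv[1:5]]
s=state(); R=np.array(s["tool_rot"]); p=np.array(s["tcp_pos"])
z=np.array([np.cos(a[3]),np.sin(a[3]),0]); y=np.array([0,0,-1.]); T=np.stack([np.cross(y,z),y,z],1)
print("t",s["t"],"tcp",np.round(p,1),"open",s["opening"],"F",np.round(s["force"],1),"j",np.round(s["joints"],2))
print("shift",np.round(R.T@(np.array(a[:3])-p)/25,2),"turn",np.round(Ro.from_matrix(R.T@T).as_rotvec(degrees=True)/5,2))
E
python3 go.py 565.9 192.9 101 -0.259
```

```text
t 8.2333 tcp [565.2 192.5 249.6] open 0.9971148793528447 F [-0.1 -0.1 -0.3] j [0.31 0.35 1.47 0.   1.33 0.57]
shift [-0.04  5.94  0.08] turn [ 0.12 -0.    0.03]
```

Emit:
{"method": "play_rows", "body": {
  "plan": [
    [[-0.04,0.8,0.08],[0.12,0,0]],
    [[-0.04,1.8,0.08],[0.12,0,0]],
    [[-0.04,2.8,0.08],[0.12,0,0]],
    [[-0.04,3.4,0.08],[0.12,0,0]],
    [[-0.04,3.9,0.08],[0.12,0,0]],
    [[-0.04,3.9,0.08],[0.12,0,0]]
  ]
}}

```text
t: 8.73
tcp_pos: [564.6, 192.4, 149.1]
tool_rot: [[-0.254, -0.006, 0.967], [-0.967, -0.004, -0.254], [0.006, -1.0, -0.005]]
force: [0.1, 0.0, -0.6]
opening: 1.004
```

```bash
python3 go.py 565.9 192.9 101 -0.259; python3 w.py w4 | grep -E "orange|green"; python3 -c "
from h import *
c=cam('side'); i=c['frame'][90:220,210:370]; save('s4.png',cv2.resize(i,None,fx=3,fy=3,interpolation=cv2.INTER_CUBIC))
a=cv2.imread('pics/s4.png'); b=cv2.imread('pics/w4.png')
b=cv2.resize(b,(480,300)); cv2.imwrite('pics/c4.png',np.vstack([a,b])[:600] if a.shape[1]==480 else b)"
```

```text
t 8.7333 tcp [564.6 192.4 149.1] open 1.0036550124756904 F [ 0.1  0.  -0.6] j [ 0.31  0.42  1.63 -0.    1.1   0.57]
shift [-0.04  1.93  0.06] turn [0.05 0.02 0.07]
orange_cassette 0.95 [257.0, 200.0, 388.0, 274.0] 7024 [568. 198. 134.] [536. 179.  85.] [598. 211. 141.]
orange_cassette 0.63 [0.0, 165.0, 116.0, 259.0] 5207 [350. 237.  47.] [328. 202.   4.] [366. 266.  61.]
orange_front_pad 0.92 [58.0, 219.0, 116.0, 259.0] 637 [364. 206.  30.] [309. 193.   0.] [368. 211.  57.]
orange_front_pad 0.56 [259.0, 210.0, 279.0, 271.0] 699 [538. 205. 125.] [534. 194.  85.] [540. 210. 137.]
orange_rear_pad 0.59 [366.0, 205.0, 390.0, 268.0] 722 [596. 190. 125.] [593. 178.  85.] [601. 194. 137.]
green_cassette 0.89 [258.0, 131.0, 392.0, 197.0] 7376 [578. 238. 134.] [547. 221.  88.] [609. 253. 141.]
green_cassette 0.4 [95.0, 0.0, 416.0, 295.0] 57220 [521. 266.  74.] [444. 158.  71.] [631. 341. 118.]
```

View pics/w4.png

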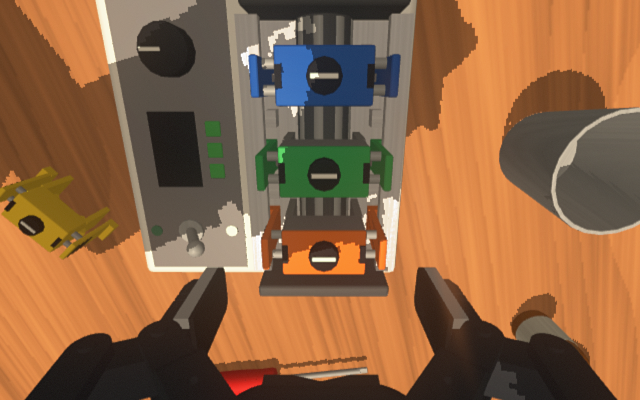

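The wrist view shows the orange cassette (323,255) midway between the open fingertips (215,280) and (430,280), with its catches at (270,240) and (378,237). Descending and closing.

Emit:
{"method": "play_rows", "body": {
  "plan": [
    [[-0.04,0.6,0.06],[0.05,0,0.07]],
    [[-0.04,1.1,0.06],[0.05,0,0.07]],
    [[-0.04,1.5,0.06],[0.05,0,0.07]],
    [[-0.04,1.75,0.06],[0.05,0,0.07]],
    [[-0.04,1.93,0.06],[0.05,0,0.07]],
    [[-0.04,1.93,0.06],[0.05,0,0.07]],
    [[-0.04,1.93,0.06],[0.05,0,0.07]]
  ]
}}

```text
t: 9.82
tcp_pos: [568.5, 193.6, 104.6]
tool_rot: [[-0.256, 0.007, 0.967], [-0.967, 0.003, -0.256], [-0.004, -1.0, 0.006]]
force: [0.4, 0.1, 0.9]
opening: 0.999
```

```bash
python3 go.py 565.9 192.9 101 -0.259
```

```text
t 9.8167 tcp [568.5 193.6 104.6] open 0.9991946843253989 F [0.4 0.1 0.9] j [0.31 0.46 1.69 0.   0.99 0.57]
shift [ 0.05  0.14 -0.1 ] turn [-0.07  0.   -0.05]
```

Emit:
{"method": "play_rows", "body": {
  "plan": [
    [[0.05,0.14,-0.1],[0,0,0]],
    [[0.05,0.14,-0.1],[0,0,0]],
    [[0.05,0.14,-0.1],[0,0,0]]
  ]
}}

```text
t: 10.07
tcp_pos: [565.7, 193.0, 101.3]
tool_rot: [[-0.256, 0.007, 0.967], [-0.967, 0.003, -0.256], [-0.004, -1.0, 0.006]]
force: [0.0, -0.2, -0.0]
opening: 0.999
```

Emit:
{"method": "play_rows", "body": {
  "plan": [
    [[0,0,0],[0,0,0]],
    [[0,0,0],[0,0,0]],
    [[0,0,0],[0,0,0]],
    [[0,0,0],[0,0,0]],
    [[0,0,0],[0,0,0]],
    [[0,0,0],[0,0,0]],
    [[0,0,0],[0,0,0]],
    [[0,0,0],[0,0,0]]
  ],
  "fingers": 0
}}

```text
t: 10.73
tcp_pos: [566.0, 193.4, 104.5]
tool_rot: [[-0.256, 0.009, 0.967], [-0.967, 0.004, -0.256], [-0.006, -1.0, 0.008]]
force: [-5.1, -0.8, 15.0]
opening: 0.569
```

```bash
python3 w.py w5 | grep -E "tcp|orange|green"; python3 -c "
import cv2
i=cv2.imread('pics/w5.png')[130:400,200:460]; cv2.imwrite('pics/w5c.png',cv2.resize(i,None,fx=2.2,fy=2.2,interpolation=cv2.INTER_CUBIC))"
```

```text
{'t': 10.733, 'joints': [0.309, 0.454, 1.696, 0.001, 0.982, 0.568], 'tcp_pos': [566.007, 193.356, 104.47], 'tool_rot': [[-0.256, 0.009, 0.967], [-0.967, 0.004, -0.256], [-0.006, -1.0, 0.008]], 'force': [-5.147, -0.829, 14.965], 'opening': 0.569}
orange_cassette 0.95 [0.0, 188.0, 79.0, 295.0] 3684 [360. 220.  34.] [328. 199.   0.] [367. 261.  56.]
orange_cassette 0.64 [256.0, 238.0, 384.0, 331.0] 10216 [567. 200. 134.] [542. 180.  91.] [592. 211. 141.]
orange_front_pad 0.89 [2.0, 243.0, 78.0, 297.0] 966 [365. 207.  31.] [308. 190.   0.] [369. 211.  57.]
orange_front_pad 0.69 [256.0, 237.0, 279.0, 332.0] 674 [543. 207. 128.] [537. 192.  85.] [546. 210. 137.]
orange_rear_pad 0.79 [365.0, 237.0, 382.0, 326.0] 555 [591. 194. 118.] [586. 181.  86.] [598. 197. 137.]
orange_rear_pad 0.55 [0.0, 185.0, 6.0, 204.0] 77 [338. 264.   7.] [331. 259.   4.] [339. 268.  11.]
green_cassette 0.81 [230.0, 143.0, 414.0, 237.0] 13367 [578. 239. 134.] [547. 221.  91.] [609. 253. 141.]
green_cassette 0.67 [146.0, 261.0, 173.0, 304.0] 670 [483. 204. 102.] [471. 197.  76.] [489. 207. 107.]
```

View pics/w5c.png

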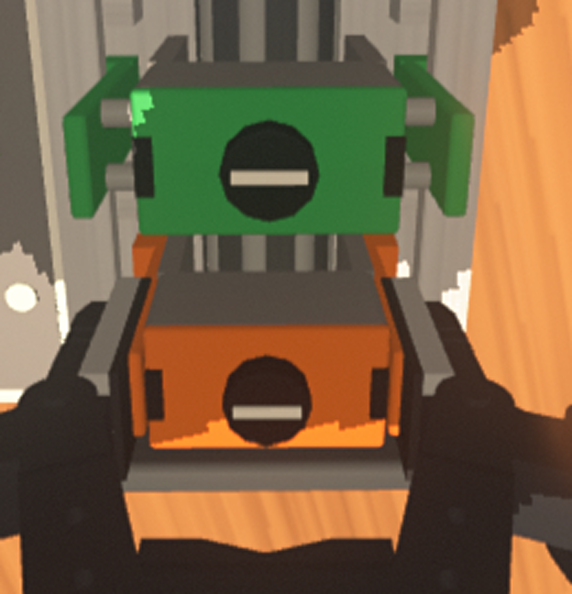

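Both orange catches are tucked against the block between the pads, symmetrically (crop: 140 and 395). Lifting gently.

Emit:
{"method": "play_rows", "body": {
  "plan": [
    [[0,-0.2,0],[0,0,0]],
    [[0,-0.4,0],[0,0,0]],
    [[0,-0.6,0],[0,0,0]],
    [[0,-0.8,0],[0,0,0]],
    [[0,-1.0,0],[0,0,0]],
    [[0,-1.2,0],[0,0,0]]
  ]
}}

```text
t: 11.68
tcp_pos: [565.7, 193.2, 134.6]
tool_rot: [[-0.256, 0.008, 0.967], [-0.967, 0.004, -0.256], [-0.006, -1.0, 0.007]]
force: [-0.3, -0.1, -1.1]
opening: 0.568
```

```bash
python3 w.py w6 | grep -E "tcp|orange|green"
```

```text
{'t': 11.683, 'joints': [0.309, 0.425, 1.659, 0.001, 1.048, 0.568], 'tcp_pos': [565.656, 193.184, 134.599], 'tool_rot': [[-0.256, 0.008, 0.967], [-0.967, 0.004, -0.256], [-0.006, -1.0, 0.007]], 'force': [-0.302, -0.14, -1.099], 'opening': 0.568}
orange_cassette 0.74 [0.0, 175.0, 105.0, 276.0] 5324 [352. 232.  44.] [330. 201.   1.] [367. 266.  60.]
orange_cassette 0.66 [255.0, 226.0, 386.0, 333.0] 10556 [567. 200. 164.] [541. 179. 114.] [592. 211. 170.]
orange_front_pad 0.93 [38.0, 231.0, 103.0, 272.0] 650 [365. 207.  31.] [352. 198.   6.] [368. 211.  57.]
orange_front_pad 0.66 [259.0, 237.0, 277.0, 331.0] 581 [543. 207. 149.] [537. 192. 115.] [546. 210. 166.]
orange_rear_pad 0.68 [0.0, 174.0, 39.0, 204.0] 501 [337. 264.  19.] [328. 258.   4.] [339. 270.  39.]
green_cassette 0.88 [248.0, 138.0, 396.0, 213.0] 8557 [578. 238. 134.] [547. 222.  91.] [609. 253. 141.]
```

Emit:
{"method": "play_rows", "body": {
  "plan": [
    [[0,-0.5,0],[0,0,0]],
    [[0,-1.1,0],[0,0,0]],
    [[0,-1.7,0],[0,0,0]],
    [[0,-2.2,0],[0,0,0]],
    [[0,-2.2,0],[0,0,0]]
  ]
}}

```text
t: 12.55
tcp_pos: [566.6, 193.5, 191.7]
tool_rot: [[-0.256, 0.013, 0.967], [-0.967, 0.005, -0.256], [-0.009, -1.0, 0.012]]
force: [1.3, 0.3, -1.1]
opening: 0.567
```

```bash
python3 - <<'E'
from h import *
for f in("scene_tray_0.85.npy","side_tray_0.67.npy"):
    P=np.load(f); P=P[(P[:,2]<30)]
    med=np.median(P,0); P=P[np.linalg.norm(P[:,:2]-med[:2],axis=1)<155]
    print(f,cv2.minAreaRect(P[:,:2].astype(np.float32)), cv2.minAreaRect(P[P[:,2]>12][:,:2].astype(np.float32)))
E
python3 go.py 546 -236 190 -0.259
```

```text
scene_tray_0.85.npy ((546.3052978515625, -245.9867401123047), (190.02220153808594, 269.5290222167969), 6.4534711837768555) ((545.4017333984375, -234.831787109375), (188.77268981933594, 246.24639892578125), 6.189602375030518)
side_tray_0.67.npy ((550.4754638671875, -228.3656463623047), (196.54637145996094, 254.75160217285156), 5.965010643005371) ((544.8787231445312, -234.58639526367188), (183.7169952392578, 242.63909912109375), 5.85365104675293)
t 12.55 tcp [566.6 193.5 191.7] open 0.5667968218074549 F [ 1.3  0.3 -1.1] j [0.31 0.38 1.58 0.   1.17 0.57]
shift [16.82 -0.03  3.6 ] turn [-0.13  0.   -0.1 ]
```

Emit:
{"method": "play_rows", "body": {
  "plan": [
    [[0.4,0,0.1],[0,0,0]],
    [[1.3,0,0.3],[0,0,0]],
    [[2.5,0,0.54],[-0.1,0,-0.1]],
    [[3.7,0,0.8],[-0.1,0,-0.1]],
    [[4.9,0,1.05],[-0.1,0,-0.1]],
    [[6.1,0,1.3],[-0.1,0,-0.1]],
    [[7.3,0,1.57],[-0.1,0,-0.1]],
    [[8.5,0,1.82],[-0.1,0,-0.1]],
    [[9.7,0,2.08],[-0.1,0,-0.1]],
    [[10.9,0,2.33],[-0.1,0,-0.1]],
    [[11.8,0,2.5],[-0.1,0,-0.1]],
    [[12.2,0,2.6],[-0.1,0,-0.1]]
  ]
}}

```text
t: 13.55
tcp_pos: [549.9, -121.3, 188.6]
tool_rot: [[-0.259, 0.0, 0.966], [-0.966, -0.002, -0.259], [0.002, -1.0, 0.001]]
force: [-0.0, 0.0, -0.5]
opening: 0.567
```

```bash
python3 go.py 545 -235 125 -0.259
```

```text
t 13.55 tcp [ 549.9 -121.3  188.6] open 0.5665390499587891 F [-0.   0.  -0.5] j [-0.24  0.33  1.66 -0.    1.15  0.03]
shift [4.44 2.55 0.99] turn [-0.01 -0.03  0.02]
```

Emit:
{"method": "play_rows", "body": {
  "plan": [
    [[0.6,0,0.15],[0,0,0]],
    [[1.5,0,0.35],[0,0,0]],
    [[2.6,0.3,0.6],[0,0,0]],
    [[3.6,0.8,0.8],[0,0,0]],
    [[4.2,1.4,0.95],[0,0,0]],
    [[4.44,1.9,0.99],[0,0,0]],
    [[4.44,2.3,0.99],[0,0,0]],
    [[4.44,2.55,0.99],[0,0,0]],
    [[4.44,2.55,0.99],[0,0,0]],
    [[4.44,2.55,0.99],[0,0,0]],
    [[4.44,2.55,0.99],[0,0,0]]
  ]
}}

```text
t: 14.47
tcp_pos: [545.7, -234.5, 125.8]
tool_rot: [[-0.258, 0.002, 0.966], [-0.966, -0.002, -0.258], [0.002, -1.0, 0.002]]
force: [0.4, 1.0, -1.1]
opening: 0.567
```

```bash
python3 go.py 545 -235 125 -0.259; python3 w.py w7 | grep -E "tcp|orange"; python3 - <<'E'
from h import *
for n in("side","scene"):
    c=cam(n); save(n+"7.png",c["frame"]); W=cloud(c)
    for t in "toggle_tip orange_cassette green_cassette blue_cassette screwdriver steel_cup flask amber_bottle carton_a".split():
        for r in trace(n,t)[:2]: print(n,t,round(r["conf"],2),r["rect"],np.round(np.nanmedian(W[r["pixels"]],0)))
b=cv2.imread("pics/w7.png"); a=cv2.imread("pics/side7.png")
cv2.imwrite("pics/c7.png",np.hstack([cv2.resize(a[80:360,200:460],None,fx=1.5,fy=1.5),cv2.resize(b[130:400,200:460],(390,420))]))
E
```

```text
t 14.4667 tcp [ 545.7 -234.5  125.8] open 0.5670345107915673 F [ 0.4  1.  -1.1] j [-0.42  0.43  1.67 -0.    1.03 -0.16]
shift [ 0.03  0.03 -0.02] turn [-0.02 -0.02  0.02]
{'t': 14.467, 'joints': [-0.425, 0.431, 1.674, -0.002, 1.034, -0.163], 'tcp_pos': [545.688, -234.515, 125.782], 'tool_rot': [[-0.258, 0.002, 0.966], [-0.966, -0.002, -0.258], [0.002, -1.0, 0.002]], 'force': [0.433, 0.959, -1.11], 'opening': 0.567}
orange_cassette 0.79 [254.0, 224.0, 384.0, 332.0] 10487 [ 547. -227.  155.] [ 522. -248.  107.] [ 572. -217.  161.]
orange_front_pad 0.58 [257.0, 238.0, 275.0, 332.0] 558 [ 523. -221.  150.] [ 491. -259.    3.] [ 526. -218.  158.]
orange_rear_pad 0.56 [366.0, 235.0, 382.0, 324.0] 423 [ 571. -235.  152.] [ 566. -246.  107.] [ 577. -232.  157.]
side orange_cassette 0.84 [360.0, 247.4, 386.2, 271.1] [ 543. -243.  149.]
side orange_cassette 0.71 [209.8, 187.3, 234.8, 205.7] [342. 222.  45.]
side screwdriver 0.74 [263.2, 225.7, 323.5, 257.5] [415.  -6.  20.]
side flask 0.54 [396.3, 197.4, 415.9, 226.3] [ 743. -130.   67.]
side carton_a 0.76 [441.5, 334.3, 497.1, 391.0] [ 599. -
[... 285 characters left out ...]
. 238. 130.]
scene blue_cassette 0.81 [377.5, 234.1, 402.3, 252.5] [594. 281. 130.]
scene blue_cassette 0.67 [370.5, 223.3, 391.3, 243.9] [586. 237. 130.]
scene screwdriver 0.47 [335.9, 187.9, 363.6, 202.7] [419.   5.  23.]
scene steel_cup 0.69 [312.0, 252.1, 339.5, 285.7] [747. 169.  54.]
scene steel_cup 0.35 [269.1, 151.8, 283.3, 169.5] [ 544. -228.  147.]
scene flask 0.6 [252.9, 202.7, 277.0, 245.2] [761. -79.  76.]
scene amber_bottle 0.51 [276.1, 226.3, 290.8, 251.2] [745.  -4.  55.]
scene amber_bottle 0.22 [198.9, 146.9, 227.1, 173.4] [ 617. -496.   45.]
scene carton_a 0.75 [417.6, 281.2, 463.8, 325.8] [627. 490.  45.]
scene carton_a 0.66 [198.5, 149.4, 226.7, 175.4] [ 617. -496.   45.]
```

View pics/c7.png

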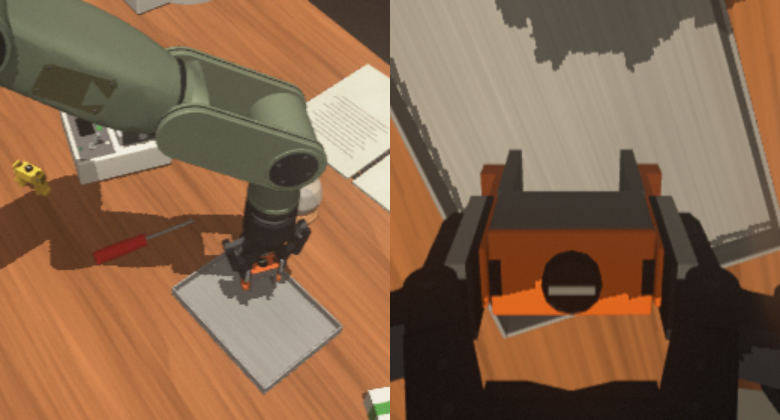

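The cassette is pinched, level and central over the tray, with its underside about 101 mm up. In w5 the toggle ball measured at (483,204), which is the off end position. Handing in.

```bash
python3 -c "
from h import *
s=state(); print(np.abs(s['dq']).max(), s['opening']); print(hand_in())"
```

```text
0.0019196374028232234 0.5644945703369764
the job is handed in; nothing more can be done
None
```

I switched the pump off, lifted the orange cassette off with both catches pinched, and handed in while holding it level over the drip tray. It took about 15 s of robot time; no verdict was reported.

**Last checks:**
- **Toggle:** I pushed it until it met the end stop (force rose to over 10 N). The ball then measured at (483, 204), within 4 mm of the off position I had worked out for it. At the end it was hidden from the side camera, and the scene camera's one report for it was really the steel cup, so I did not see it again after the lift.
- **Orange cassette:** it is within 2 mm of the tray's middle, with its underside about 101 mm up, level to within about 1 degree and still. In the last wrist picture both catches look fully in.
- **Gripper reading:** it read 0.57, which would be 48 mm if it were linear; the pinched catches should measure 54 mm. I took the scale to be non-linear and relied on the picture.
- **Other cassettes:** green and blue measured within 2 mm of their starting places.
- **Bystanders:** the cup, the flask and both cartons measured within about 3 mm in at least one view. The screwdriver was within 1 mm in the side view and 7 mm in the scene view. The side camera put the flask 54 mm off, but the arm blocked that view. The bottle was seen only by the scene camera at the end and differs by 25 mm from its first reading, which came from the side camera. I put that down to the different viewpoint, since the arm never came near it.

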